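# Make up the temperature kit and the seasoning kit

### The arm

A 6-joint arm with a two-finger parallel gripper is mounted at the origin on the work surface; the furniture and walls round the work are solid. World frame = base frame: x ahead of the robot, y to its left, z up, the work surface at z = 0. Lengths are in mm, angles in rad, forces in N, time in s.
With the tool pointing down it reaches from about 350 to 775 mm from the base axis. Payload 7.3 kg.
Tool frame: the origin (TCP) lies at the very end of the fingers, on their centre line; the grasp point (between the pads) lies 19 mm behind it; z points along the fingers, y is the direction in which the jaws open and shut (so a half turn about z gives the same grasp; the last joint's range is limited). The gripper opens to 92 mm and grips with 3 to 60 N. Pads are 19 mm wide; open, the fingers measure 130 mm over their backs; the gripper's body (75 mm by 190 mm) begins 47 mm behind the grasp point.
Start: joints at [-1.297, 0.342, 1.524, -0, 1.275, -0.146], TCP at [214.002, -479.425, 226.741] pointing down, gripper open.
Joint ranges: [-2.53, 2.53], [-0.77, 2.02], [0.04, 2.7], [-1, 4.14], [0.28, 2.66], [-3.11, 3.11]. Speed limits (rad/s): [2.57, 2.57, 3.14, 3.14, 3.14, 3.14].

### API

Orientations are given as [roll, pitch, yaw] about the fixed x, y, z axes, in that order (R = Rz(yaw) Ry(pitch) Rx(roll)).
In Python, from plant import bot gives the robot as it stands.
- The arm moves only by the tool arm_command, never from a script. Its argument "targets" is a list of rows, each an object of numbers: "x", "y", "z": the shift along the world's x, y, z in cm; "roll": the turn about the world's z in rad. In form: [{"x": .., "y": .., "z": .., "roll": ..}, ...]. A call has 1 to 8 rows; each row is the pose to reach, as a shift and turn from the pose commanded when the call began; what a row does not reach only later rows make up. A row lasts 1/12 s, in which the tool goes at most 41.7 mm and 7.16 degrees, less where a joint would pass 70% of its speed; a pose out of reach is approached as far as the arm can. A call with a gripper value outside its range is refused whole. "fingers" is the opening, from 0 (shut) to 1 (fully open), set as the call begins (left out, the last holds). The fingers move at their own pace and stop on an object; the grip force is fixed at half the most. Time passes only in rows, so rows that repeat a pose let the fingers close. It gives the time, the measured TCP pose, the force and the opening at its end, in the units of the state.
- bot.get_obs(): the state, without advancing time (a new reading comes with each control period).
- bot.capture(name): name is "side" or "top" or "wrist"; returns a dict with "img" (480x640x3 uint8, blue, green, red), "fx", "fy", "cx", "cy" (pixels), "position" and "rotation" of the camera in the world; the wrist camera has in their place "hand_eye" (4x4, takes a point from camera to tool coordinates, whose origin is the TCP and whose axes are the flange's). Camera axes: x right, y down, z forward; pixel columns grow to the right and rows downward; lengths in mm; the calibration is good to about 2 mm. A picture is of the moment at which its call begins: read the wrist's pose just before it. There is no depth.
- bot.close_job(): hands the job in, once; it reports no verdict.
The state is a dict: "time": time; "joint_positions": joint angles; "dq": joint speeds; "tau": joint torques, N m; "tool_pos": TCP position; "tcp_rot": TCP orientation; "contact_force": force on the tool from outside, world axes, zero at the start; "moment": the same for the moment, N m; "grip_width": finger opening in mm.
Only numpy, scipy, OpenCV 4.12 (cv2) and the standard library are available. Lean on these libraries where they do the work, as an engineer would, in place of code of your own. Each camera call takes 0.05 s, during which the arm holds its last target.

### The job

Make up two kits on the kit boards: on the blue board lay the probe thermometer along the middle of the white strip and stand the timer on the centre of the white spot; on the yellow board lay the measuring spoon along the middle of its strip and stand the red-lidded jar upright on the centre of its spot. Either end of a long thing may point either way; the timer stands dial up. Leave the green-lidded jar and the roll of tape where they are.

Things in the scene. Friction and masses are not known exactly. Their poses are not given: they have to be found in the camera images.
- board_blue: Blue kit board, fixed flat on the table, 220 x 155 x 10 mm. Origin: centre of its underside; x along its long side, roughly to the robot's left, z up. Flush white marks on its flat top, 10 mm above the table: a long strip with round ends, 200 x 50 mm, along x, centred at x 0, y +39 mm (the side nearer the robot); a round spot, 78 mm across, centred at x 0, y -36 mm.
- board_yellow: Yellow kit board, fixed flat on the table, 220 x 155 x 10 mm. Origin: centre of its underside; x along its long side, roughly to the robot's left, z up. Flush white marks on its flat top, 10 mm above the table: a long strip with round ends, 200 x 50 mm, along x, centred at x 0, y +39 mm (the side nearer the robot); a round spot, 78 mm across, centred at x 0, y -36 mm.
- probe_center (a point): Probe thermometer, off-white, lying flat, 174 mm long; about 50 g, nearly all in the handle. Point: middle of its length, 6.5 mm above its underside; x along its length, z up. Handle 75 mm long, 22 wide, 13 high, on the -x side (x -87 to -12 mm); thin steel needle, 4 mm thick, on the +x side. Grip across the handle, about 50 mm to the -x side of the point.
- timer_center (a point): Kitchen timer: round off-white base, 68 mm diameter, 18 mm high, with a red ribbed dial, 52 mm diameter, on top, up to 35 mm; about 120 g. Point: on its axis, 18 mm above its underside (level with the base's top); z up. The dial does not turn: grip it by the dial, fingertips just above the base.
- spoon_center (a point): Measuring spoon, grey, lying cup upward, 132 mm long, 16 mm high; about 30 g. Point: middle of its length, 8 mm above its underside; y along its length, z up. The handle, 12 mm wide, runs from y -66 to +26 mm and so includes the point; the cup, 41 mm wide, is on the +y side. Grip across the handle at the point.
- jar_red_center (a point): Small round glass jar with a red lid, standing upright, 44 mm diameter at its widest and 65 mm high; about 120 g. The point is its centre, half-way up (32.5 mm above its underside); z up.
- jar_green_center (a point): The same jar with a green lid, to be left alone. The point is its centre, half-way up (32.5 mm).
- tape_center (a point): Roll of tan masking tape lying flat to the left of the boards, 100 mm diameter, 25 mm high, to be left alone. The point is its centre, half-way up.
Things that resemble listed ones, but are neither listed nor needed, are in the scene too. What is shaped like the part that bears timer_center but orange is not meant.

How it is judged (in metres and radians):
At the end, for the whole second after the job is handed in: Each of the four things rests still and upright or flat on its board, centre within 15 mm of its mark's centre along each board axis, long things parallel to the strip within 0.2 rad (either way round). Green-lidded jar and tape never moved by more than 25 mm (x of probe_center in the frame of board_blue between -0.015 and 0.015 m and y of probe_center in the frame of board_blue between 0.024 and 0.054 m and z of probe_center in the frame of board_blue between 0.0115 and 0.0215 m and angle between each of probe_center, timer_center, spoon_center, jar_red_center's own z axis and vertical below 0.2 rad and linear speed of each of probe, timer, spoon, jar_red below 0.02 m/s and angle between the x axis of probe_center and the x axis of board_blue, either way round below 0.2 rad and x of timer_center in the frame of board_blue between -0.015 and 0.015 m and y of timer_center in the frame of board_blue between -0.051 and -0.021 m and z of timer_center in the frame of board_blue between 0.023 and 0.033 m and x of spoon_center in the frame of board_yellow between -0.015 and 0.015 m and y of spoon_center in the frame of board_yellow between 0.024 and 0.054 m and z of spoon_center in the frame of board_yellow between 0.013 and 0.023 m and angle between the y axis of spoon_center and the x axis of board_yellow, either way round below 0.2 rad and x of jar_red_center in the frame of board_yellow between -0.015 and 0.015 m and y of jar_red_center in the frame of board_yellow between -0.051 and -0.021 m and z of jar_red_center in the frame of board_yellow between 0.0375 and 0.0475 m); the robot touches nothing.
It fails at once if the green-lidded jar was moved (distance of jar_green_center from where it was at the start of the episode above 0.025 m).
It fails at once if the tape was moved (distance of tape_center from where it was at the start of the episode above 0.025 m).
It also fails if it takes over 99 s, if anything falls off the work surface, if the arm or the gripper's body presses on something with over 40 N, if the wrist force passes 120 N, or if a joint passes its speed limit or range.

## Working session

There is one attempt and no reset: what is moved stays moved. The work goes in short steps, Python scripts to look and compute and a tool call to move; the robot and the scene stay as the last step left them, time stands still between calls to the robot, and variables do not carry over. Pictures are saved under pics/ and viewed, and the job is handed in when it is done.

Besides the shell and the picture viewer there is one more tool, called after "Call:" as name([rows], argument=value, ...), one row to a line, values as JSON. arm_command: Moves the arm, as the interface text tells. Its arguments: {"type":"object","properties":{"targets":{"type":"array","items":{"type":"object","properties":{"x":{"type":"number"},"y":{"type":"number"},"z":{"type":"number"},"roll":{"type":"number"}}}},"fingers":{"type":"number"}},"required":["targets"]}

```bash
mkdir -p pics; ls; python3 - <<'E'
from plant import bot
import cv2,numpy as np
o=bot.get_obs();print(o)
for n in ("top","side","wrist"):
    c=bot.capture(n);cv2.imwrite(f"pics/{n}0.png",c["img"]);print(n,{k:v for k,v in c.items() if k!="img"})
E
```

```text
pics
{'time': 0.0, 'joint_positions': array([-1.29698413e+00,  3.42714825e-01,  1.52498849e+00, -2.87922038e-05,
        1.27538828e+00, -1.46004100e-01]), 'dq': array([-0.00095711,  0.0004554 , -0.00093939, -0.00025963,  0.0007281 ,
        0.00032427]), 'tau': array([-1.73971748e-03, -4.31248677e+01, -2.44217080e+01,  7.14927656e-02,
        5.59950457e-02, -1.28082343e-04]), 'tool_pos': array([ 213.88924336, -479.02474067,  226.05901237]), 'tcp_rot': array([-3.14010565e+00, -1.90835693e-04,  4.19824559e-01]), 'contact_force': array([ 0.74622045,  0.15107967, -0.41000745]), 'moment': array([-0.02259065,  0.02721022, -0.0183888 ]), 'grip_width': 92.06969162399834}
top {'fx': 460.1247049987326, 'fy': 460.1247049987326, 'cx': 320.94430004214206, 'cy': 239.66973734247114, 'position': array([ 462.81458905,   10.01141444, 1035.12901304]), 'rotation': array([-3.01512034, -0.01466538, -1.56891282])}
side {'fx': 533.6056593945997, 'fy': 533.6056593945997, 'cx': 310.8719886049058, 'cy': 249.72773907358123, 'position': array([202.49453914, 765.71875562, 713.61023504]), 'rotation': array([-2.22687509,  0.01826317, -2.70928217])}
wrist {'fx': 387.0537634147525, 'fy': 387.0537634147525, 'cx': 325.0220304612097, 'cy': 244.37659951107895, 'hand_eye': array([[ 1.20683930e-04, -9.60596306e-01, -2.77947337e-01,
         7.58202203e+01],
       [ 9.99999621e-01,  3.55612036e-04, -7.94811446e-04,
         3.26688448e-02],
       [ 8.62334358e-04, -2.77947135e-01,  9.60595985e-01,
        -1.57926225e+02],
       [ 0.00000000e+00,  0.00000000e+00,  0.00000000e+00,
         1.00000000e+00]])}
```

View pics/top0.png

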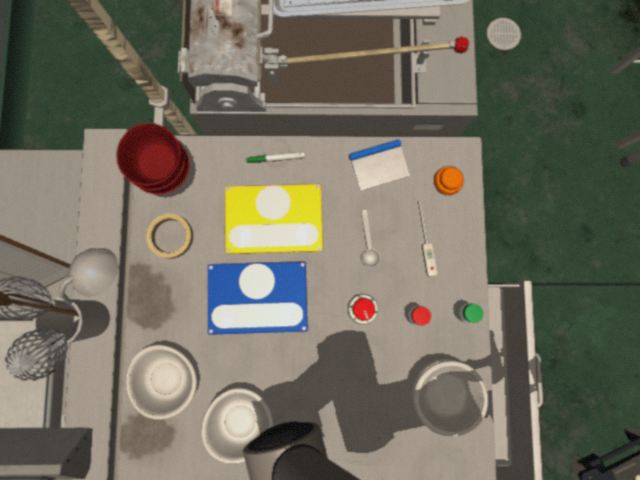

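View pics/side0.png

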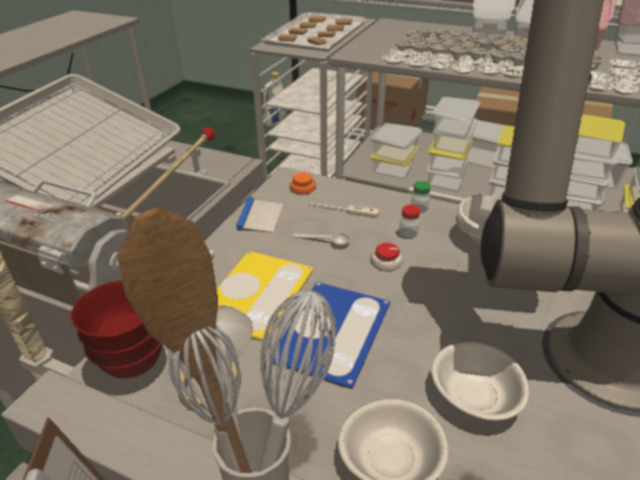

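The top view shows blue board ~(257,297), yellow ~(274,218), timer (363,309), red jar (420,315), green jar (473,312), spoon (366,212)–(370,257), and probe, needle tip (419,202) to handle end (432,274). I'll measure these next.

```bash
cat > h.py <<'E'
import cv2,numpy as np
from scipy.spatial.transform import Rotation as R
def campose(c,obs=None):
    if "hand_eye" in c:
        T=np.eye(4);T[:3,:3]=R.from_euler("xyz",obs["tcp_rot"]).as_matrix();T[:3,3]=obs["tool_pos"]
        T=T@c["hand_eye"];return T[:3,:3],T[:3,3]
    return R.from_euler("xyz",c["rotation"]).as_matrix(),np.array(c["position"])
def ray(c,uv,z,obs=None):
    M,p=campose(c,obs);uv=np.atleast_2d(uv).astype(float)
    d=np.c_[(uv[:,0]-c["cx"])/c["fx"],(uv[:,1]-c["cy"])/c["fy"],np.ones(len(uv))]@M.T
    return p+d*((z-p[2])/d[:,2])[:,None]
def proj(c,P,obs=None):
    M,p=campose(c,obs);q=(np.atleast_2d(P)-p)@M
    return np.c_[q[:,0]/q[:,2]*c["fx"]+c["cx"],q[:,1]/q[:,2]*c["fy"]+c["cy"]]
def big(m,roi=None,n=1):
    m=m.astype(np.uint8)*255
    if roi:
        k=np.zeros_like(m);x0,y0,x1,y1=roi;k[y0:y1,x0:x1]=m[y0:y1,x0:x1];m=k
    cs,_=cv2.findContours(m,cv2.RETR_EXTERNAL,cv2.CHAIN_APPROX_NONE)
    return sorted(cs,key=cv2.contourArea)[::-1][:n]
E
python3 - <<'E'
from plant import bot
from h import *
c=bot.capture("top");im=c["img"];hsv=cv2.cvtColor(im,cv2.COLOR_BGR2HSV);H,S,V=[hsv[...,i].astype(int) for i in range(3)]
for n,m,roi in (("blue",(H>100)&(H<130)&(S>120),(195,250,320,345)),("yellow",(H>20)&(H<35)&(S>130),(210,170,335,265))):
    k=big(m,roi)[0]; P=ray(c,k[:,0],10)[:,:2].astype(np.float32); r=cv2.minAreaRect(P); b=cv2.boxPoints(r); print(n,r)
    # marks inside
    hull=cv2.fillConvexPoly(np.zeros(im.shape[:2],np.uint8),cv2.convexHull(k),255)
    for q in big((hull>0)&(S<70)&(V>150),None,2):
        Q=ray(c,q[:,0],10)[:,:2].astype(np.float32); print("  mark",cv2.minAreaRect(Q))
red=((H<8)|(H>172))&(S>130)
for n,m,roi,z in (("timerdial",red,(340,285,390,335),35),("redjar",red,(400,295,440,335),65),("green",(H>50)&(H<90)&(S>100),(455,295,490,330),65),("tape",(S>60)&(H>12)&(H<30)&(V>130),(140,205,200,265),25)):
    k=big(m,roi)[0];Q=ray(c,k[:,0],z)[:,:2].astype(np.float32);print(n,cv2.minAreaRect(Q),cv2.boundingRect(k))
for n,(x0,y0,x1,y1) in (("spoon",(350,200,390,275)),("probe",(405,195,450,285)),("all",(340,190,500,340))):
    cv2.imwrite(f"pics/{n}_a.png",cv2.resize(im[y0:y1,x0:x1],None,fx=5,fy=5,interpolation=cv2.INTER_CUBIC))
E
```

```text
blue ((464.81707763671875, 136.0074005126953), (151.33139038085938, 215.55812072753906), 1.875212550163269)
  mark ((425.9889831542969, 136.1489715576172), (51.91094970703125, 199.6306610107422), 1.9404840469360352)
  mark ((501.61688232421875, 137.92276000976562), (77.34368133544922, 77.68338775634766), 0.1718108355998993)
yellow ((641.675537109375, 102.8115005493164), (154.5146026611328, 217.95262145996094), 1.919701337814331)
  mark ((603.6420288085938, 101.5837173461914), (49.03216552734375, 195.20494079589844), 1.546446681022644)
  mark ((679.0128173828125, 105.12069702148438), (73.87732696533203, 74.6825180053711), 0.25606274604797363)
timerdial ((441.0242004394531, -96.34380340576172), (44.7357292175293, 45.390689849853516), 0.0707440972328186) (353, 298, 22, 22)
redjar ((427.3821105957031, -213.2969512939453), (35.06050491333008, 37.99231719970703), 0.0617542639374733) (412, 307, 19, 18)
green ((433.6484069824219, -322.67724609375), (37.85882568359375, 35.527950286865234), 87.8517837524414) (464, 304, 19, 18)
tape ((600.2391967773438, 333.5828857421875), (98.91527557373047, 98.81238555908203), 27.785770416259766) (145, 213, 46, 46)
```

View pics/all_a.png

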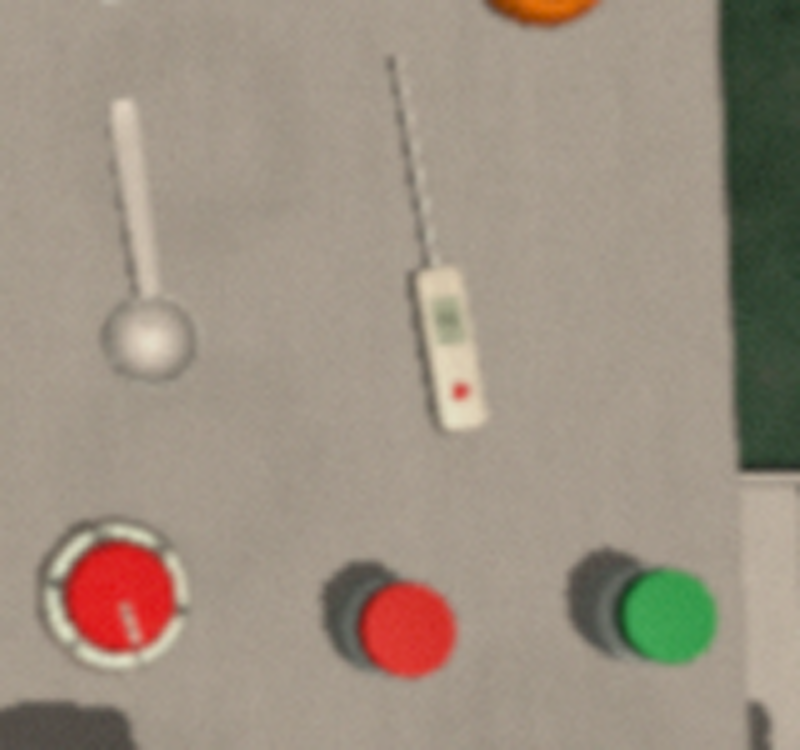

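Call:
arm_command([
  {"x": 3, "y": 3, "z": 1},
  {"x": 6, "y": 6, "z": 2},
  {"x": 9, "y": 9, "z": 2.4, "roll": -0.1},
  {"x": 11.5, "y": 12, "z": 2.4, "roll": -0.2},
  {"x": 14, "y": 15, "z": 2.4, "roll": -0.3},
  {"x": 17, "y": 18, "z": 2.4, "roll": -0.42},
  {"x": 20, "y": 21, "z": 2.4, "roll": -0.42},
  {"x": 20, "y": 21, "z": 2.4, "roll": -0.42},
], fingers=1)

```text
$.targets[0]: bad value
```

Call:
arm_command([
  {"x": 3, "y": 4},
  {"x": 6, "y": 8},
  {"x": 9, "y": 12},
  {"x": 9, "y": 12},
  {"x": 9, "y": 12},
  {"x": 9, "y": 12},
])

```text
$.targets[0]: bad value
```

```bash
python3 - <<'E'
from plant import bot
from h import *
o=bot.get_obs();print(o["tool_pos"],o["tcp_rot"],o["joint_positions"])
c=bot.capture("wrist");cv2.imwrite("pics/w1.png",c["img"])
E
```

```text
[ 213.91711174 -479.1862224   226.33010899] [-3.14070988e+00 -9.20129394e-05  4.19818274e-01] [-1.29701050e+00  3.42435312e-01  1.52462754e+00 -3.91168890e-05
  1.27541657e+00 -1.46021087e-01]
```

View pics/w1.png

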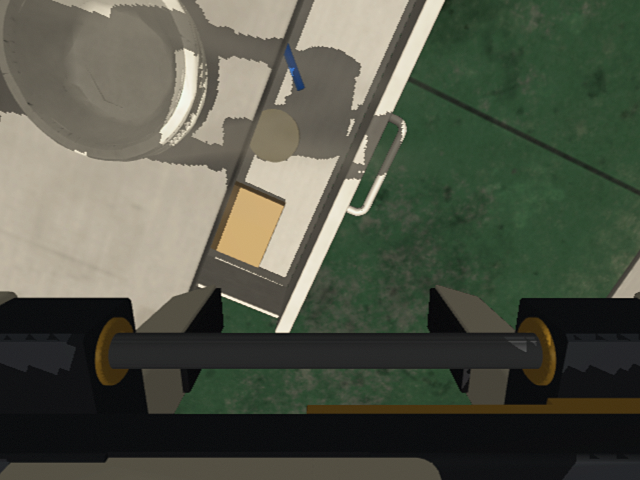

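Call:
arm_command([
  {"x": 2.4, "y": 3.2, "z": 1, "roll": 0},
  {"x": 4.8, "y": 6.4, "z": 2, "roll": 0},
  {"x": 7.2, "y": 9.6, "z": 2.4, "roll": -0.1},
  {"x": 9.6, "y": 12.8, "z": 2.4, "roll": -0.2},
  {"x": 12, "y": 16, "z": 2.4, "roll": -0.3},
  {"x": 14.4, "y": 19.2, "z": 2.4, "roll": -0.42},
  {"x": 16.8, "y": 22.4, "z": 2.4, "roll": -0.42},
  {"x": 19.2, "y": 25.6, "z": 2.4, "roll": -0.42},
], fingers=1)

```text
time: 0.92
tool_pos: [406.1, -222.6, 250.9]
tcp_rot: [3.141, -0.0, -0.002]
contact_force: [0.4, -0.9, 0.4]
grip_width: 91.8
```

Call:
arm_command([
  {"x": 2.4, "y": 3.4, "z": 0, "roll": 0},
  {"x": 2.4, "y": 4.4, "z": 0, "roll": 0},
  {"x": 2.4, "y": 4.4, "z": 0, "roll": 0},
  {"x": 2.4, "y": 4.4, "z": 0, "roll": 0},
])

```text
time: 1.25
tool_pos: [429.2, -180.1, 250.7]
tcp_rot: [3.141, 0.001, 0.002]
contact_force: [-0.3, -0.1, 0.0]
grip_width: 91.9
```

```bash
python3 - <<'E'
from plant import bot
from h import *
o=bot.get_obs();print(o["tool_pos"],o["tcp_rot"],o["joint_positions"])
c=bot.capture("wrist");cv2.imwrite("pics/w2.png",c["img"])
import pickle;pickle.dump((c,o),open("w2.pkl","wb"))
E
```

```text
[ 429.23987536 -180.05044167  250.69188059] [3.14110318e+00 5.01145182e-04 1.61554544e-03] [-5.61579964e-01  2.12954340e-01  1.63585075e+00 -7.08610611e-04
  1.29295005e+00  1.00779511e+00]
```

View pics/w2.png

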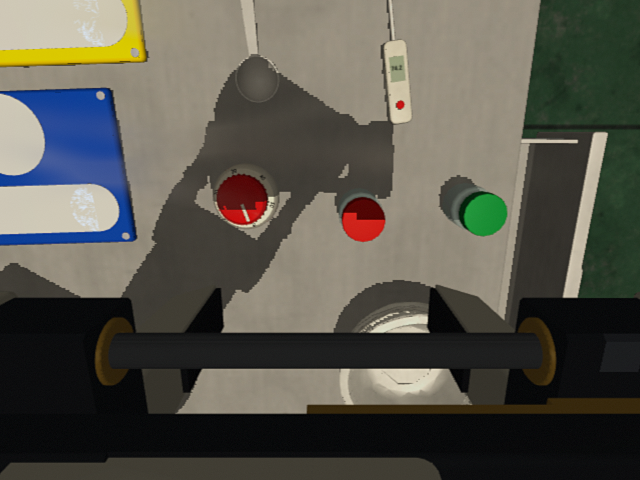

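Wrist view: timer dial (242,199), red lid (363,219), green lid (484,214), spoon cup (257,79), probe handle (395,40)–(400,122).

```bash
python3 - <<'E'
from h import *
import pickle
c,o=pickle.load(open("w2.pkl","rb"));im=c["img"];hsv=cv2.cvtColor(im,cv2.COLOR_BGR2HSV);H,S,V=[hsv[...,i].astype(int) for i in range(3)]
red=((H<8)|(H>172))&(S>130)
for n,m,roi,z in (("dial",red,(205,160,285,240),35),("jar",red,(330,185,400,250),65),("green",(H>50)&(H<90)&(S>100),(450,180,515,240),65)):
    k=big(m,roi)[0];print(n,cv2.boundingRect(k),cv2.minAreaRect(ray(c,k[:,0],z,o)[:,:2].astype(np.float32)))
print("cup rim",ray(c,[257,79],16,o),"strip right end",ray(c,[120,209],10,o))
c2=[b for b in []]
from plant import bot
c=bot.capture("top");im=c["img"]
print("top timer base",ray(c,[363,308.5],18),"spoon tip/cup",ray(c,[[340+124/5,190+100/5],[340+150/5,190+381/5]],14),"cup centre",ray(c,[340+149/5,190+338/5],16))
print("probe",ray(c,[[340+392/5,190+58/5],[340+463/5,190+430/5]],[6.5,10][0]))
cv2.imwrite("pics/top1.png",cv2.resize(im[185:305,340:480],None,fx=5,fy=5,interpolation=cv2.INTER_CUBIC))
E
```

```text
dial (217, 174, 51, 51) ((441.9815368652344, -98.74363708496094), (48.95582962036133, 48.83007049560547), 0.1007310301065445)
jar (342, 197, 43, 45) ((429.0506591796875, -214.10406494140625), (40.86832809448242, 38.232845306396484), 0.8000923991203308)
green (459, 192, 48, 44) ((434.92034912109375, -322.05072021484375), (43.96531677246094, 38.47820281982422), 57.00936508178711)
cup rim [[ 552.82256644 -115.4426501    16.        ]] strip right end [[427.4872746   34.60362928  10.        ]]
top timer base [[440.58623358 -97.05573965  18.        ]] spoon tip/cup [[ 660.63062621 -103.67572654   14.        ]
 [ 533.61019352 -113.97036278   14.        ]] cup centre [[ 552.62339064 -113.50361354   16.        ]]
probe [[ 682.17152437 -227.37033437    6.5       ]
 [ 512.57469873 -255.04333059    6.5       ]]
```

Call:
arm_command([
  {"x": 3.5, "y": 0, "z": 0, "roll": 0},
  {"x": 7, "y": 0, "z": 0, "roll": 0},
  {"x": 10, "y": 0, "z": 0, "roll": 0},
  {"x": 10, "y": 0, "z": 0, "roll": 0},
  {"x": 10, "y": 0, "z": 0, "roll": 0},
  {"x": 10, "y": 0, "z": 0, "roll": 0},
])

```text
time: 1.85
tool_pos: [528.4, -181.4, 250.3]
tcp_rot: [-3.141, 0.001, -0.002]
contact_force: [-0.0, 0.7, -0.0]
grip_width: 91.8
```

```bash
python3 - <<'E'
from plant import bot
from h import *
o=bot.get_obs();print(o["tool_pos"],o["tcp_rot"],o["joint_positions"])
c=bot.capture("wrist");cv2.imwrite("pics/w3.png",c["img"])
import pickle;pickle.dump((c,o),open("w3.pkl","wb"))
E
```

```text
[ 528.40490503 -181.42391554  250.29055906] [-3.14141201e+00  1.40637465e-03 -2.04087166e-03] [-4.67641662e-01  3.88529070e-01  1.38781916e+00 -4.79965266e-04
  1.36658222e+00  1.10529331e+00]
```

View pics/w3.png

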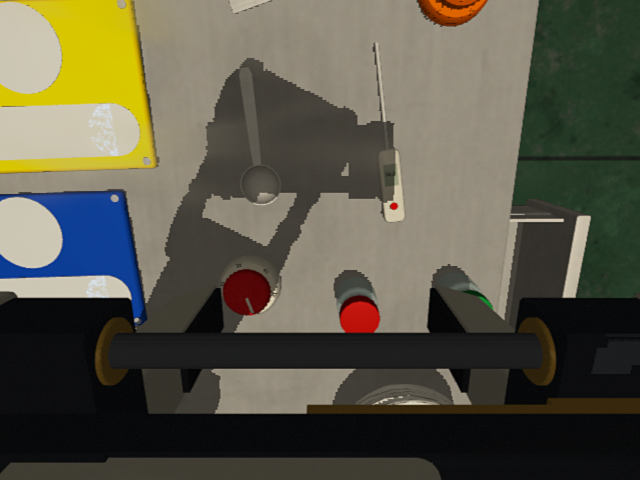

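Wrist view shows spoon tip (245,66), cup centre (261,185), probe tip (376,43), and handle from (389,150) to (394,221).

```bash
python3 - <<'E'
from h import *
import pickle
c,o=pickle.load(open("w3.pkl","rb"));im=c["img"]
print("spoon tip, neck",ray(c,[[245,67],[256.5,165]],12,o),"cup",ray(c,[261,185],16,o))
print("probe tip",ray(c,[376,43],6.5,o),"hstart/hend(13)",ray(c,[[389.5,150],[395,221]],13,o))
cv2.imwrite("pics/w3z.png",cv2.resize(im[30:240,220:420],None,fx=4,fy=4,interpolation=cv2.INTER_CUBIC)[:600] if 0 else cv2.resize(im[40:230,220:420],None,fx=3,fy=3,interpolation=cv2.INTER_CUBIC))
E
```

```text
spoon tip, neck [[ 662.91347493 -105.77744456   12.        ]
 [ 572.30852425 -111.93640487   12.        ]] cup [[ 552.76906786 -116.16169348   16.        ]]
probe tip [[ 684.16815702 -228.9181555     6.5       ]] hstart/hend(13) [[ 586.77711842 -244.89850139   13.        ]
 [ 514.62808993 -253.86439301   13.        ]]
```

View pics/w3z.png

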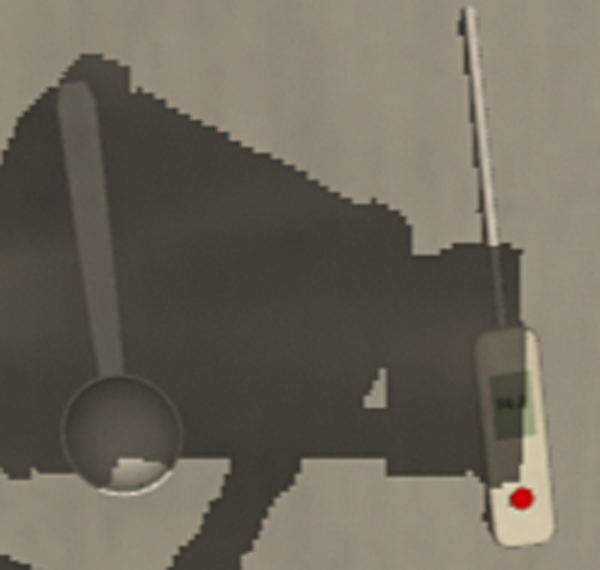

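Estimates: spoon centre (597.5,-110.5) at angle 0.092. Probe centre (598.5,-241.3) at 0.152, grip point (549,-249). The top and wrist views agree within about 2 mm. I'll take the spoon first.

Call:
arm_command([
  {"x": 2, "y": 2, "z": -3, "roll": 0.09},
  {"x": 4, "y": 4, "z": -6, "roll": 0.09},
  {"x": 6, "y": 6, "z": -9, "roll": 0.09},
  {"x": 6.9, "y": 7.1, "z": -12.5, "roll": 0.09},
  {"x": 6.9, "y": 7.1, "z": -16, "roll": 0.09},
  {"x": 6.9, "y": 7.1, "z": -19.5, "roll": 0.09},
  {"x": 6.9, "y": 7.1, "z": -21, "roll": 0.09},
  {"x": 6.9, "y": 7.1, "z": -21, "roll": 0.09},
], fingers=0.5)

```text
time: 2.57
tool_pos: [594.9, -109.1, 37.1]
tcp_rot: [-3.139, 0.007, 0.089]
contact_force: [0.1, 0.2, -0.4]
grip_width: 46.8
```

Call:
arm_command([
  {"x": 0, "y": 0, "z": 0, "roll": 0},
  {"x": 0, "y": 0, "z": 0, "roll": 0},
])

```text
time: 2.73
tool_pos: [599.2, -110.1, 42.8]
tcp_rot: [3.14, -0.003, 0.089]
contact_force: [0.0, -0.1, 0.1]
grip_width: 46.0
```

```bash
python3 - <<'E'
from plant import bot
from h import *
o=bot.get_obs();print(o["tool_pos"],o["tcp_rot"],o["grip_width"])
c=bot.capture("side");cv2.imwrite("pics/s4.png",cv2.resize(c["img"][150:350,220:460],None,fx=3,fy=3))
E
```

```text
[ 599.22590161 -110.11234432   42.83876929] [ 3.14022444e+00 -2.93839684e-03  8.89782226e-02] 45.964592320493395
```

View pics/s4.png

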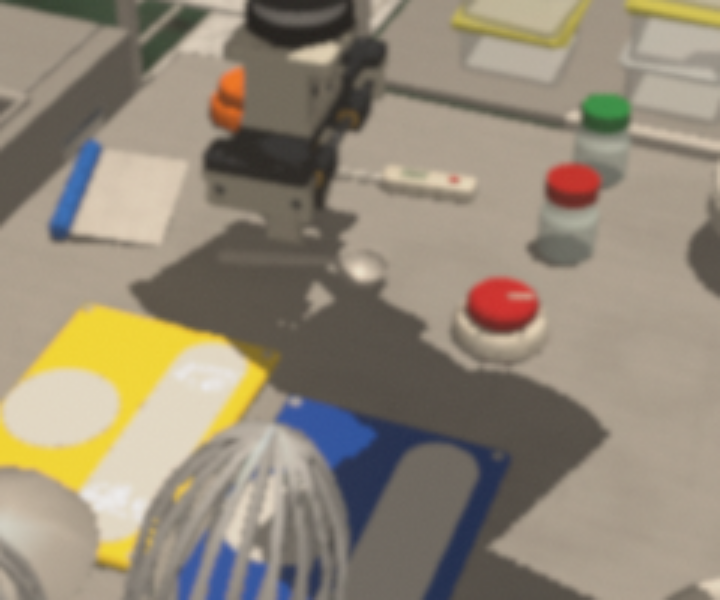

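The side view shows the open fingers above the spoon's handle, aligned with it. Next I'll lower slowly and close.

Call:
arm_command([
  {"x": 0, "y": 0, "z": -1.2, "roll": 0},
  {"x": 0, "y": 0, "z": -2.2, "roll": 0},
  {"x": 0, "y": 0, "z": -3, "roll": 0},
  {"x": 0, "y": 0, "z": -3.4, "roll": 0},
  {"x": 0, "y": 0, "z": -3.6, "roll": 0},
  {"x": 0, "y": 0, "z": -3.6, "roll": 0},
])

```text
time: 3.28
tool_pos: [598.0, -109.1, 3.9]
tcp_rot: [-3.141, 0.001, 0.09]
contact_force: [0.5, 0.5, -0.3]
grip_width: 46.1
```

Call:
arm_command([
  {"x": 0, "y": 0, "z": 0, "roll": 0},
  {"x": 0, "y": 0, "z": 0, "roll": 0},
  {"x": 0, "y": 0, "z": 0, "roll": 0},
  {"x": 0, "y": 0, "z": 0, "roll": 0},
  {"x": 0, "y": 0, "z": 0, "roll": 0},
  {"x": 0, "y": 0, "z": 0, "roll": 0},
], fingers=0)

```text
time: 3.78
tool_pos: [598.5, -109.3, 5.0]
tcp_rot: [3.141, -0.0, 0.09]
contact_force: [-0.0, -0.6, 0.8]
grip_width: 10.3
```

Call:
arm_command([
  {"x": 0, "y": 0, "z": 1.5, "roll": 0},
  {"x": 0, "y": 0, "z": 4, "roll": 0},
  {"x": 0, "y": 1, "z": 6, "roll": 0.12},
  {"x": 0.1, "y": 4, "z": 6, "roll": 0.24},
  {"x": 0.2, "y": 7, "z": 6, "roll": 0.36},
  {"x": 0.3, "y": 10, "z": 6, "roll": 0.48},
  {"x": 0.4, "y": 12, "z": 6, "roll": 0.6},
  {"x": 0.5, "y": 14, "z": 6, "roll": 0.72},
])

```text
time: 4.45
tool_pos: [603.3, 32.4, 64.9]
tcp_rot: [3.141, -0.0, 0.817]
contact_force: [-0.0, -0.0, -0.1]
grip_width: 8.4
```

Call:
arm_command([
  {"x": 0, "y": 2, "z": 0, "roll": 0.12},
  {"x": 0, "y": 4, "z": 0, "roll": 0.24},
  {"x": 0, "y": 6, "z": 0, "roll": 0.36},
  {"x": 0, "y": 7, "z": 0, "roll": 0.48},
  {"x": 0, "y": 7.1, "z": 0, "roll": 0.6},
  {"x": 0, "y": 7.1, "z": 0, "roll": 0.7},
  {"x": 0, "y": 7.1, "z": 0, "roll": 0.79},
  {"x": 0, "y": 7.1, "z": 0, "roll": 0.79},
])

```text
time: 5.12
tool_pos: [603.3, 102.0, 64.7]
tcp_rot: [-3.142, 0.0, 1.603]
contact_force: [-0.7, -0.5, -0.7]
grip_width: 8.9
```

```bash
python3 - <<'E'
from plant import bot
from h import *
o=bot.get_obs();print(o["tool_pos"],o["tcp_rot"],o["grip_width"])
c=bot.capture("top");cv2.imwrite("pics/t5.png",cv2.resize(c["img"][150:350,190:430],None,fx=3,fy=3))
c=bot.capture("side");cv2.imwrite("pics/s5.png",cv2.resize(c["img"][150:350,190:430],None,fx=3,fy=3))
E
```

```text
[603.28659596 101.99162082  64.70777585] [-3.14152282e+00  2.93940365e-05  1.60328376e+00] 8.88400952644284
```

View pics/s5.png

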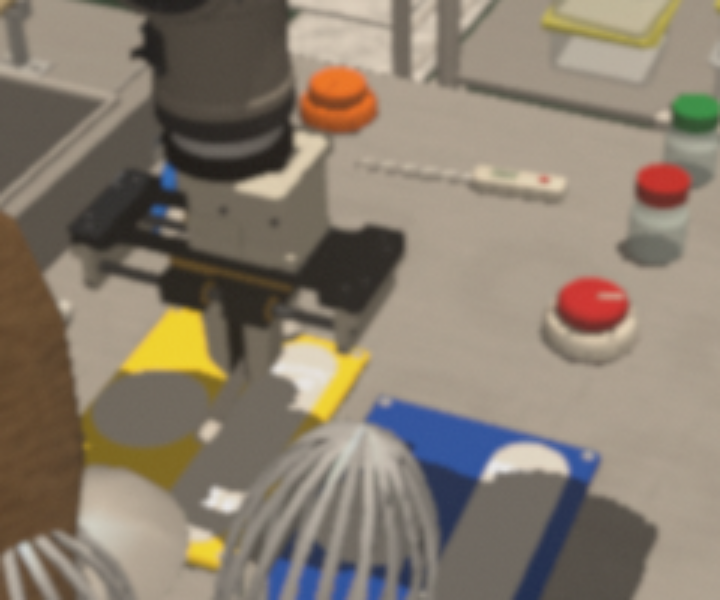

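View pics/t5.png

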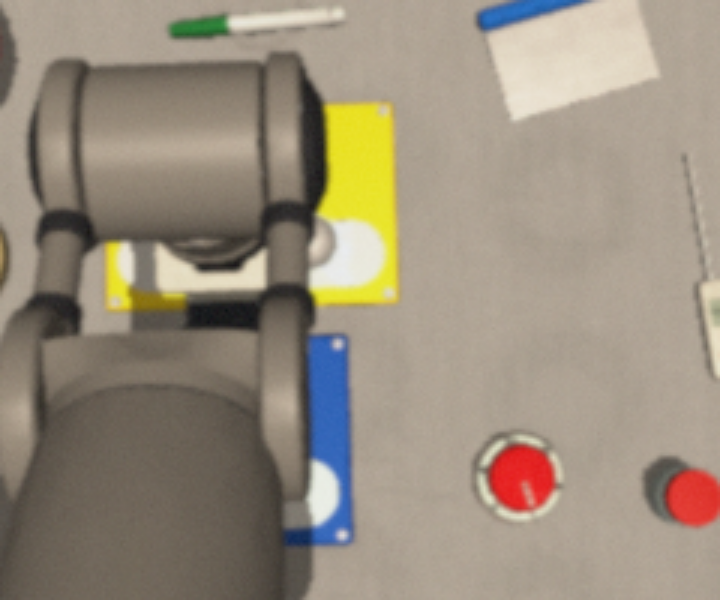

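The spoon is held, with its cup over the strip's right half at (320,240) in the crop. I'll lower it now.

Call:
arm_command([
  {"x": 0, "y": 0, "z": -1.5, "roll": 0},
  {"x": 0, "y": 0, "z": -2.8, "roll": 0},
  {"x": 0, "y": 0, "z": -3.8, "roll": 0},
  {"x": 0, "y": 0, "z": -4.4, "roll": 0},
  {"x": 0, "y": 0, "z": -4.8, "roll": 0},
  {"x": 0, "y": 0, "z": -4.9, "roll": 0},
  {"x": 0, "y": 0, "z": -4.9, "roll": 0},
])

```text
time: 5.8
tool_pos: [603.5, 101.8, 15.8]
tcp_rot: [3.141, 0.0, 1.599]
contact_force: [-0.3, 0.5, -0.4]
grip_width: 8.5
```

Call:
arm_command([
  {"x": 0, "y": 0, "z": 0, "roll": 0},
  {"x": 0, "y": 0, "z": 0, "roll": 0},
  {"x": 0, "y": 0, "z": 0, "roll": 0},
], fingers=0.4)

```text
time: 6.05
tool_pos: [603.8, 101.8, 16.3]
tcp_rot: [3.14, -0.0, 1.6]
contact_force: [0.9, 0.0, -0.0]
grip_width: 24.4
```

Call:
arm_command([
  {"x": 0, "y": 0, "z": 2, "roll": 0},
  {"x": 0, "y": 0, "z": 5, "roll": 0},
  {"x": 0, "y": 0, "z": 8, "roll": -0.12},
  {"x": -0.5, "y": -4, "z": 8, "roll": -0.24},
  {"x": -1, "y": -8, "z": 8, "roll": -0.36},
  {"x": -1.5, "y": -12, "z": 8, "roll": -0.48},
  {"x": -2, "y": -16, "z": 8, "roll": -0.6},
  {"x": -2.5, "y": -20, "z": 8, "roll": -0.72},
], fingers=0.5)

```text
time: 6.72
tool_pos: [578.1, -99.9, 96.4]
tcp_rot: [3.141, -0.0, 0.874]
contact_force: [0.8, -0.2, 0.2]
grip_width: 45.8
```

Call:
arm_command([
  {"x": -1, "y": -4, "z": 0, "roll": -0.12},
  {"x": -2, "y": -8, "z": 0, "roll": -0.24},
  {"x": -2.9, "y": -11, "z": 0, "roll": -0.36},
  {"x": -3, "y": -13, "z": 0, "roll": -0.48},
  {"x": -3, "y": -14.5, "z": 0, "roll": -0.6},
  {"x": -3, "y": -15.1, "z": 0, "roll": -0.7},
  {"x": -3, "y": -15.1, "z": -1, "roll": -0.73},
  {"x": -3, "y": -15.1, "z": -2, "roll": -0.73},
])

```text
time: 7.38
tool_pos: [548.7, -250.2, 76.3]
tcp_rot: [3.14, -0.002, 0.148]
contact_force: [0.2, 0.6, 0.6]
grip_width: 46.0
```

```bash
python3 - <<'E'
from plant import bot
from h import *
o=bot.get_obs();print(o["tool_pos"],o["tcp_rot"],o["grip_width"])
c=bot.capture("top");im=c["img"];cv2.imwrite("pics/t6.png",cv2.resize(im[170:345,200:460],None,fx=3,fy=3,interpolation=cv2.INTER_CUBIC))
c=bot.capture("side");im=c["img"];cv2.imwrite("pics/s6.png",cv2.resize(im[150:350,200:460],None,fx=3,fy=3,interpolation=cv2.INTER_CUBIC))
c=bot.capture("wrist");cv2.imwrite("pics/w6.png",c["img"])
E
```

```text
[ 548.74109735 -250.21415434   76.27052171] [ 3.14011020e+00 -1.69855757e-03  1.47526235e-01] 46.04899972364767
```

View pics/t6.png

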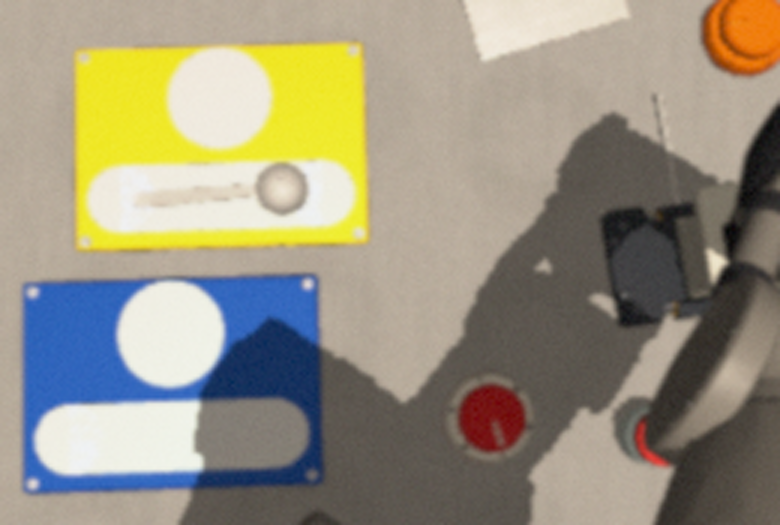

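View pics/s6.png

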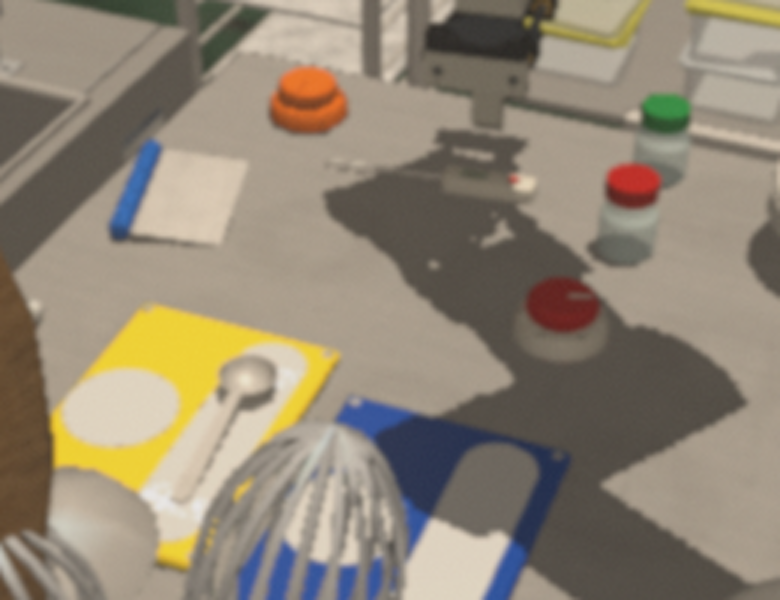

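View pics/w6.png

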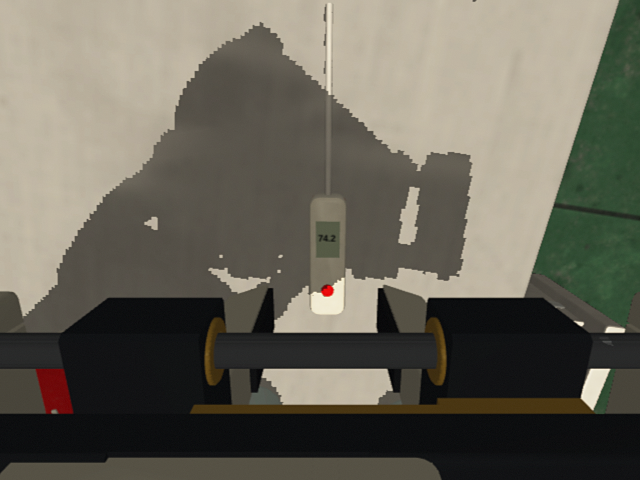

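The spoon lies along the yellow strip: tip (137,200), cup (282,188) in the crop. The probe handle is centred between the fingers at column 328, so I'll descend.

Call:
arm_command([
  {"x": 0, "y": 0, "z": -2, "roll": 0},
  {"x": 0, "y": 0, "z": -4, "roll": 0},
  {"x": 0, "y": 0, "z": -5.5, "roll": 0},
  {"x": 0, "y": 0, "z": -6.4, "roll": 0},
  {"x": 0, "y": 0, "z": -7, "roll": 0},
  {"x": 0, "y": 0, "z": -7.2, "roll": 0},
  {"x": 0, "y": 0, "z": -7.2, "roll": 0},
])

```text
time: 8.12
tool_pos: [548.6, -249.2, 3.9]
tcp_rot: [3.141, -0.0, 0.15]
contact_force: [-0.4, -1.3, 0.5]
grip_width: 46.1
```

Call:
arm_command([
  {"x": 0, "y": 0, "z": 0, "roll": 0},
  {"x": 0, "y": 0, "z": 0, "roll": 0},
  {"x": 0, "y": 0, "z": 0, "roll": 0},
  {"x": 0, "y": 0, "z": 0, "roll": 0},
  {"x": 0, "y": 0, "z": 0, "roll": 0},
  {"x": 0, "y": 0, "z": 0, "roll": 0},
], fingers=0)

```text
time: 8.62
tool_pos: [548.7, -249.4, 4.3]
tcp_rot: [3.141, -0.001, 0.15]
contact_force: [-0.5, 0.1, 3.2]
grip_width: 21.7
```

Call:
arm_command([
  {"x": 0, "y": 0, "z": 1.5, "roll": 0},
  {"x": 0, "y": 0, "z": 4, "roll": 0},
  {"x": 0, "y": 0, "z": 7, "roll": 0},
  {"x": 0, "y": 1, "z": 9, "roll": 0.12},
  {"x": -1, "y": 4.5, "z": 9, "roll": 0.24},
  {"x": -2, "y": 8, "z": 9, "roll": 0.36},
  {"x": -3, "y": 11.5, "z": 9, "roll": 0.48},
  {"x": -4, "y": 15, "z": 9, "roll": 0.6},
])

```text
time: 9.28
tool_pos: [507.6, -97.9, 93.8]
tcp_rot: [3.141, -0.0, 0.755]
contact_force: [0.0, -0.2, -0.9]
grip_width: 22.2
```

Call:
arm_command([
  {"x": -1.5, "y": 3.5, "z": 0, "roll": 0.12},
  {"x": -3, "y": 7, "z": 0, "roll": 0.24},
  {"x": -4.5, "y": 10.5, "z": 0, "roll": 0.36},
  {"x": -6, "y": 14, "z": 0, "roll": 0.48},
  {"x": -7.2, "y": 17, "z": 0, "roll": 0.6},
  {"x": -8, "y": 18.4, "z": 0, "roll": 0.72},
  {"x": -8.1, "y": 18.6, "z": 0, "roll": 0.82},
  {"x": -8.1, "y": 18.6, "z": 0, "roll": 0.85},
])

```text
time: 9.95
tool_pos: [426.5, 88.1, 93.9]
tcp_rot: [-3.141, -0.0, 1.608]
contact_force: [0.6, -0.0, 0.4]
grip_width: 21.7
```

Call:
arm_command([
  {"x": 0, "y": 0, "z": -2.5, "roll": 0},
  {"x": 0, "y": 0, "z": -4.5, "roll": 0},
  {"x": 0, "y": 0, "z": -5.5, "roll": 0},
  {"x": 0, "y": 0, "z": -5.5, "roll": 0},
])

```text
time: 10.28
tool_pos: [425.9, 86.8, 37.0]
tcp_rot: [-3.138, -0.0, 1.6]
contact_force: [-1.3, -0.7, -0.4]
grip_width: 21.3
```

```bash
python3 - <<'E'
from plant import bot
from h import *
o=bot.get_obs();print(o["tool_pos"],o["tcp_rot"],o["grip_width"])
c=bot.capture("side");im=c["img"];cv2.imwrite("pics/s7.png",cv2.resize(im[150:400,200:460],None,fx=3,fy=2.4,interpolation=cv2.INTER_CUBIC))
c=bot.capture("wrist");cv2.imwrite("pics/w7.png",c["img"])
E
```

```text
[425.88592332  86.7586006   37.00908619] [-3.13759903e+00 -1.89672511e-05  1.59980806e+00] 21.310781849894163
```

View pics/s7.png

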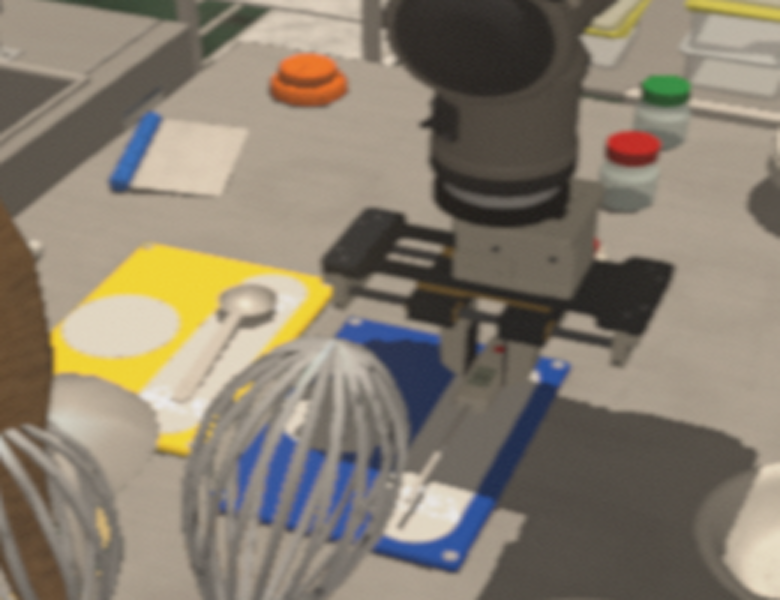

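View pics/w7.png

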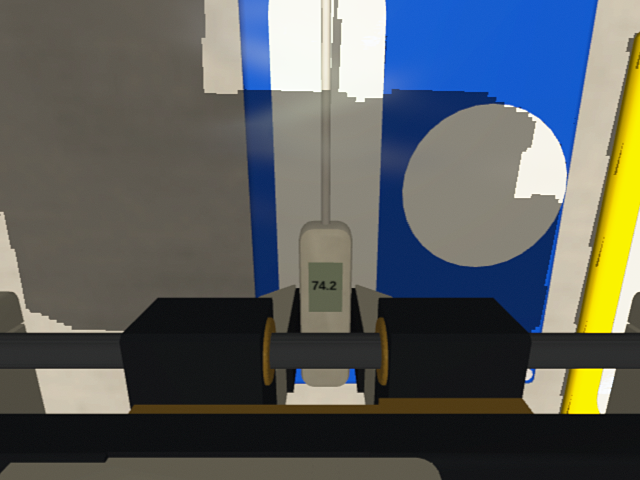

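The probe runs along the middle of the blue strip (needle at column 325, strip from 270 to 385), so I'll lower and release.

Call:
arm_command([
  {"x": 0, "y": 0, "z": -1, "roll": 0},
  {"x": 0, "y": 0, "z": -1.8, "roll": 0},
  {"x": 0, "y": 0, "z": -2.2, "roll": 0},
  {"x": 0, "y": 0, "z": -2.4, "roll": 0},
  {"x": 0, "y": 0, "z": -2.4, "roll": 0},
  {"x": 0, "y": 0, "z": -2.4, "roll": 0},
])

```text
time: 10.88
tool_pos: [427.6, 86.8, 15.0]
tcp_rot: [3.141, -0.0, 1.6]
contact_force: [-0.2, -0.0, 0.5]
grip_width: 21.9
```

Call:
arm_command([
  {"x": 0, "y": 0, "z": 0, "roll": 0},
  {"x": 0, "y": 0, "z": 0, "roll": 0},
  {"x": 0, "y": 0, "z": 0, "roll": 0},
], fingers=0.45)

```text
time: 11.13
tool_pos: [427.6, 86.8, 15.0]
tcp_rot: [3.141, 0.0, 1.6]
contact_force: [-0.3, 0.6, 0.2]
grip_width: 37.0
```

Call:
arm_command([
  {"x": 0, "y": 0, "z": 2, "roll": 0},
  {"x": 0, "y": 0, "z": 5, "roll": 0},
  {"x": 0, "y": 0, "z": 8, "roll": -0.12},
  {"x": 0.2, "y": -3, "z": 8, "roll": -0.24},
  {"x": 0.4, "y": -6, "z": 8, "roll": -0.36},
  {"x": 0.6, "y": -9, "z": 8, "roll": -0.48},
  {"x": 0.8, "y": -12, "z": 8, "roll": -0.6},
  {"x": 1, "y": -14, "z": 8, "roll": -0.72},
], fingers=1)

```text
time: 11.8
tool_pos: [437.5, -55.4, 95.1]
tcp_rot: [3.14, -0.0, 0.873]
contact_force: [0.2, -0.3, 0.1]
grip_width: 89.2
```

Call:
arm_command([
  {"x": 0.4, "y": -2, "z": 0, "roll": -0.12},
  {"x": 0.4, "y": -4, "z": 0, "roll": -0.24},
  {"x": 0.4, "y": -4.4, "z": 0, "roll": -0.36},
  {"x": 0.4, "y": -4.4, "z": 0, "roll": -0.48},
  {"x": 0.4, "y": -4.4, "z": 0, "roll": -0.6},
  {"x": 0.4, "y": -4.4, "z": 0, "roll": -0.72},
  {"x": 0.4, "y": -4.4, "z": -1, "roll": -0.84},
  {"x": 0.4, "y": -4.4, "z": -1, "roll": -0.88},
])

```text
time: 12.47
tool_pos: [440.8, -97.0, 83.9]
tcp_rot: [-3.141, 0.001, -0.007]
contact_force: [-0.1, 0.6, 0.4]
grip_width: 91.4
```

```bash
python3 - <<'E'
from plant import bot
from h import *
o=bot.get_obs();print(o["tool_pos"],o["tcp_rot"],o["grip_width"])
c=bot.capture("top");im=c["img"];cv2.imwrite("pics/t8.png",cv2.resize(im[170:345,200:460],None,fx=3,fy=3,interpolation=cv2.INTER_CUBIC))
c=bot.capture("side");im=c["img"];cv2.imwrite("pics/s8.png",cv2.resize(im[150:400,200:460],None,fx=3,fy=2.4,interpolation=cv2.INTER_CUBIC))
E
```

```text
[440.78970736 -97.03575238  83.90795803] [-3.14115902e+00  1.29555515e-03 -6.60559393e-03] 91.44378650108932
```

View pics/t8.png

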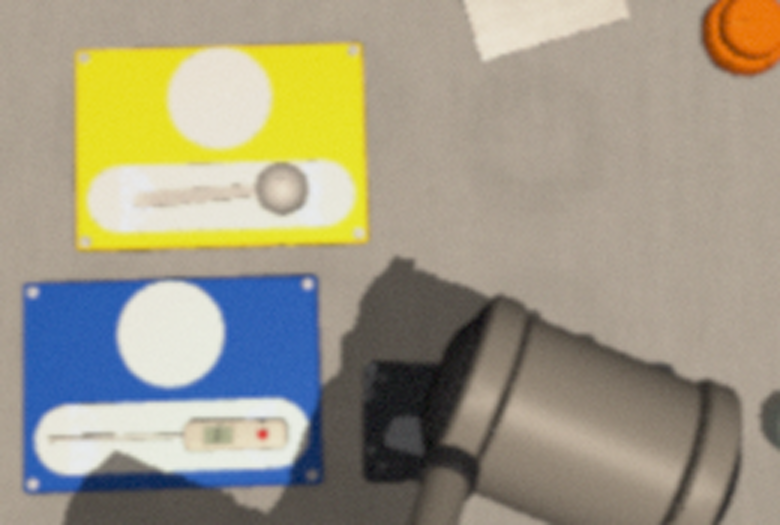

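View pics/s8.png

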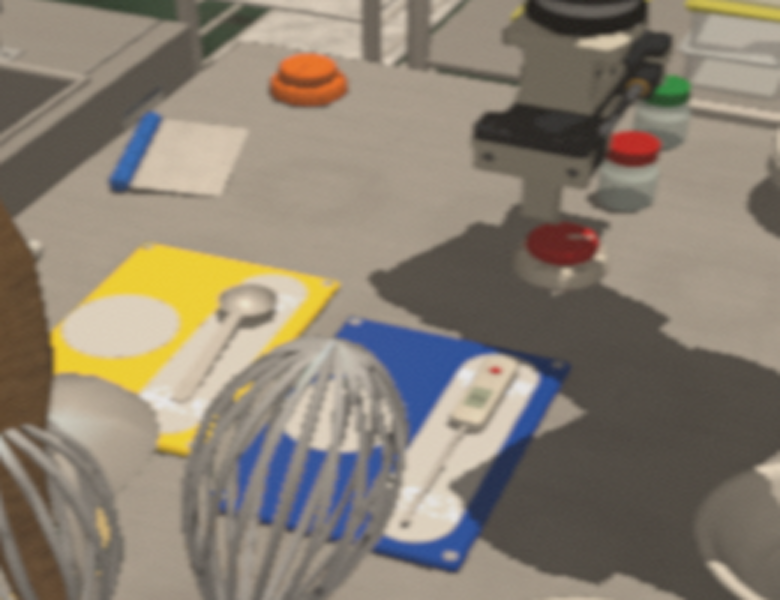

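Probe lies straight in the blue strip. I'll descend on the timer dial.

Call:
arm_command([
  {"x": 0, "y": 0, "z": -2, "roll": 0},
  {"x": 0, "y": 0, "z": -3.8, "roll": 0},
  {"x": 0, "y": 0, "z": -5, "roll": 0},
  {"x": 0, "y": 0, "z": -5.8, "roll": 0},
  {"x": 0, "y": 0, "z": -6.2, "roll": 0},
  {"x": 0, "y": 0, "z": -6.3, "roll": 0},
  {"x": 0, "y": 0, "z": -6.3, "roll": 0},
])

```text
time: 13.15
tool_pos: [441.7, -97.3, 22.0]
tcp_rot: [3.141, -0.0, 0.0]
contact_force: [-0.2, 0.7, 0.6]
grip_width: 91.7
```

Call:
arm_command([
  {"x": 0, "y": 0, "z": 0, "roll": 0},
  {"x": 0, "y": 0, "z": 0, "roll": 0},
  {"x": 0, "y": 0, "z": 0, "roll": 0},
  {"x": 0, "y": 0, "z": 0, "roll": 0},
  {"x": 0, "y": 0, "z": 0, "roll": 0},
  {"x": 0, "y": 0, "z": 0, "roll": 0},
], fingers=0)

```text
time: 13.65
tool_pos: [441.5, -97.2, 21.9]
tcp_rot: [3.141, -0.0, -0.0]
contact_force: [-0.6, 0.2, -0.3]
grip_width: 56.4
```

Call:
arm_command([
  {"x": 0, "y": 0, "z": 0, "roll": 0},
  {"x": 0, "y": 0, "z": 0, "roll": 0},
  {"x": 0, "y": 0, "z": 0, "roll": 0},
])

```text
time: 13.9
tool_pos: [441.5, -97.2, 21.8]
tcp_rot: [3.141, -0.0, -0.0]
contact_force: [-0.1, -0.1, 1.9]
grip_width: 51.0
```

Gripped at 51 mm. I'll lift and look.

Call:
arm_command([
  {"x": 0, "y": 0, "z": 0, "roll": 0},
  {"x": 0, "y": 0, "z": 1, "roll": 0},
  {"x": 0, "y": 0, "z": 2.5, "roll": 0},
  {"x": 0, "y": 0, "z": 4, "roll": 0},
  {"x": 0, "y": 0, "z": 5, "roll": 0},
  {"x": 0, "y": 0, "z": 5, "roll": 0},
])

```text
time: 14.4
tool_pos: [442.4, -97.5, 73.2]
tcp_rot: [3.14, -0.003, -0.0]
contact_force: [-1.0, 0.6, -1.1]
grip_width: 51.0
```

Call:
arm_command([
  {"x": 0.8, "y": 3.5, "z": 0, "roll": 0},
  {"x": 1.6, "y": 7, "z": 0, "roll": 0},
  {"x": 2.4, "y": 10.5, "z": 0, "roll": 0},
  {"x": 3.2, "y": 14, "z": 0, "roll": 0},
  {"x": 4, "y": 17.5, "z": 0, "roll": 0},
  {"x": 5, "y": 20.5, "z": 0, "roll": 0},
  {"x": 5.8, "y": 23, "z": 0, "roll": 0},
  {"x": 6, "y": 23.5, "z": 0, "roll": 0},
])

```text
time: 15.07
tool_pos: [501.8, 141.4, 70.8]
tcp_rot: [-3.141, -0.0, 0.003]
contact_force: [-0.4, -0.2, -1.3]
grip_width: 50.8
```

Call:
arm_command([
  {"x": 0, "y": 0, "z": -1, "roll": 0},
  {"x": 0, "y": 0, "z": -2, "roll": 0},
  {"x": 0, "y": 0, "z": -2, "roll": 0},
  {"x": 0, "y": 0, "z": -2, "roll": 0},
])

```text
time: 15.4
tool_pos: [500.1, 136.5, 50.3]
tcp_rot: [3.141, 0.004, -0.002]
contact_force: [0.7, -0.4, -1.0]
grip_width: 51.3
```

```bash
python3 - <<'E'
from plant import bot
from h import *
o=bot.get_obs();print(o["tool_pos"],o["tcp_rot"],o["grip_width"])
c=bot.capture("side");im=c["img"];cv2.imwrite("pics/s9.png",cv2.resize(im[150:400,200:460],None,fx=3,fy=2.4,interpolation=cv2.INTER_CUBIC))
c=bot.capture("wrist");cv2.imwrite("pics/w9.png",c["img"])
E
```

```text
[500.13444811 136.450055    50.28920498] [ 3.14090597e+00  3.54075467e-03 -1.83722284e-03] 51.28923073286759
```

View pics/s9.png

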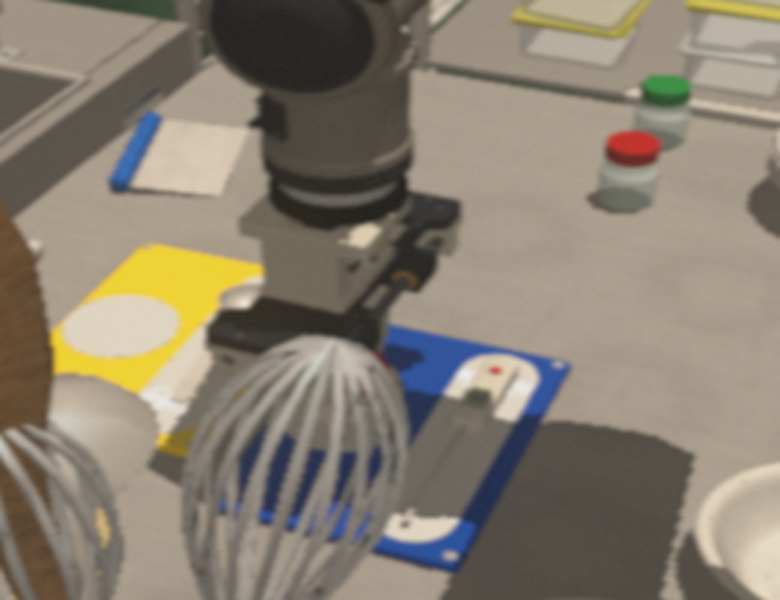

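View pics/w9.png

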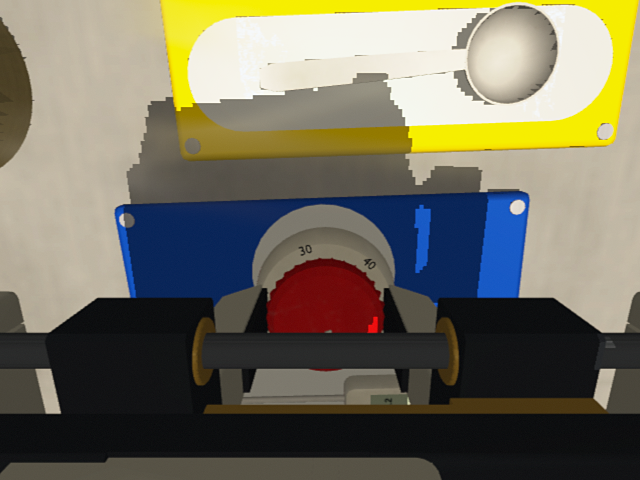

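The timer is level and concentric with the spot (both at about column 325). I'll lower it.

Call:
arm_command([
  {"x": 0, "y": 0, "z": -0.6, "roll": 0},
  {"x": 0, "y": 0, "z": -1.2, "roll": 0},
  {"x": 0, "y": 0, "z": -1.6, "roll": 0},
  {"x": 0, "y": 0, "z": -1.8, "roll": 0},
  {"x": 0, "y": 0, "z": -1.9, "roll": 0},
  {"x": 0, "y": 0, "z": -1.9, "roll": 0},
])

```text
time: 16.0
tool_pos: [501.3, 137.8, 32.4]
tcp_rot: [3.141, 0.001, -0.0]
contact_force: [-0.3, 1.1, -1.6]
grip_width: 51.1
```

Call:
arm_command([
  {"x": 0, "y": 0, "z": 0, "roll": 0},
  {"x": 0, "y": 0, "z": 0, "roll": 0},
  {"x": 0, "y": 0, "z": 0, "roll": 0},
  {"x": 0, "y": 0, "z": 0, "roll": 0},
], fingers=0.8)

```text
time: 16.33
tool_pos: [501.7, 137.8, 33.1]
tcp_rot: [3.142, -0.001, -0.0]
contact_force: [0.0, -0.5, -0.0]
grip_width: 72.0
```

Call:
arm_command([
  {"x": 0, "y": 0, "z": 1, "roll": 0},
  {"x": 0, "y": 0, "z": 3, "roll": 0},
  {"x": 0, "y": 0, "z": 6, "roll": 0},
  {"x": 0, "y": -1, "z": 8, "roll": 0},
  {"x": -0.8, "y": -4.5, "z": 8, "roll": 0},
  {"x": -1.6, "y": -8.5, "z": 8, "roll": 0},
  {"x": -2.4, "y": -12.5, "z": 8, "roll": 0},
  {"x": -3.2, "y": -16.5, "z": 8, "roll": 0},
], fingers=0.8)

```text
time: 17.0
tool_pos: [469.0, -28.5, 113.9]
tcp_rot: [3.141, -0.002, 0.001]
contact_force: [0.5, -0.4, -0.2]
grip_width: 73.4
```

Call:
arm_command([
  {"x": -1, "y": -4, "z": 0, "roll": 0},
  {"x": -2, "y": -8, "z": 0, "roll": 0},
  {"x": -3, "y": -12, "z": 0, "roll": 0},
  {"x": -3.7, "y": -15.5, "z": 0, "roll": 0},
  {"x": -4.1, "y": -18, "z": 0, "roll": 0},
  {"x": -4.1, "y": -18.6, "z": 0, "roll": 0},
  {"x": -4.1, "y": -18.6, "z": 0, "roll": 0},
  {"x": -4.1, "y": -18.6, "z": 0, "roll": 0},
])

```text
time: 17.67
tool_pos: [428.4, -212.7, 113.1]
tcp_rot: [-3.141, -0.0, -0.001]
contact_force: [0.2, 0.5, 0.1]
grip_width: 73.3
```

```bash
python3 - <<'E'
from plant import bot
from h import *
o=bot.get_obs();print(o["tool_pos"],o["tcp_rot"],o["grip_width"])
c=bot.capture("top");im=c["img"];cv2.imwrite("pics/t10.png",cv2.resize(im[170:345,200:460],None,fx=3,fy=3,interpolation=cv2.INTER_CUBIC))
c=bot.capture("side");im=c["img"];cv2.imwrite("pics/s10.png",cv2.resize(im[150:400,200:460],None,fx=3,fy=2.4,interpolation=cv2.INTER_CUBIC))
c=bot.capture("wrist");cv2.imwrite("pics/w10.png",c["img"])
E
```

```text
[ 428.43142137 -212.65497942  113.06651946] [-3.14127554e+00 -1.57131485e-04 -9.49235673e-04] 73.28639001190322
```

View pics/t10.png

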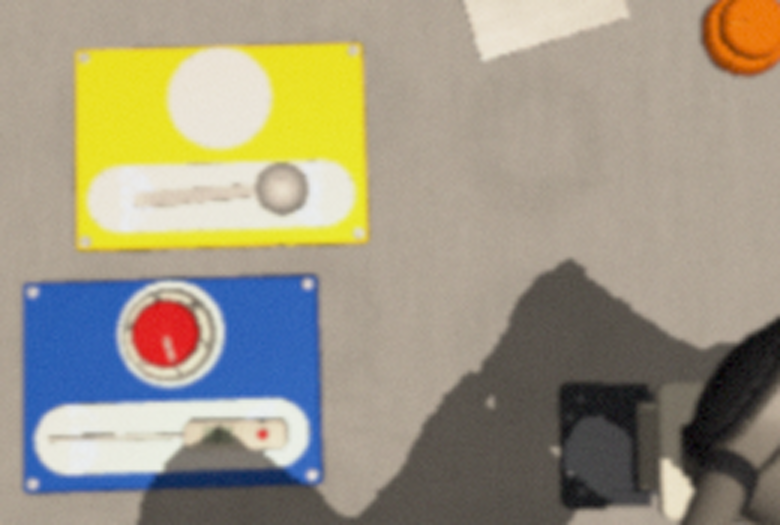

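View pics/s10.png

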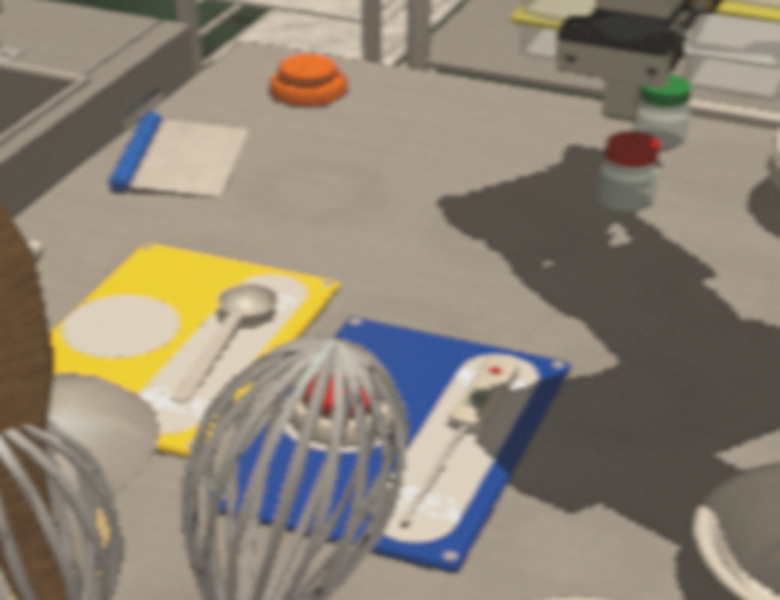

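View pics/w10.png

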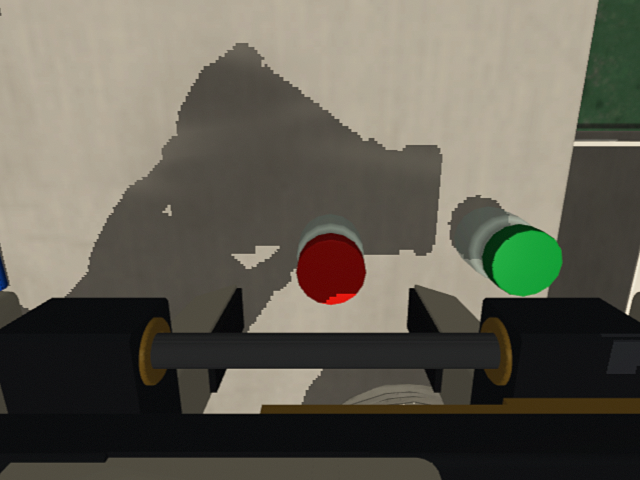

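The timer is on the blue spot, and the red lid (331,268) is centred between the fingers. I'll descend.

Call:
arm_command([
  {"x": 0, "y": 0, "z": -2.5, "roll": 0},
  {"x": 0, "y": 0, "z": -5, "roll": 0},
  {"x": 0, "y": 0, "z": -7, "roll": 0},
  {"x": 0, "y": 0, "z": -8.5, "roll": 0},
  {"x": 0, "y": 0, "z": -9.3, "roll": 0},
  {"x": 0, "y": 0, "z": -9.7, "roll": 0},
  {"x": 0, "y": 0, "z": -9.7, "roll": 0},
  {"x": 0, "y": 0, "z": -9.7, "roll": 0},
])

```text
time: 18.48
tool_pos: [429.0, -213.1, 16.3]
tcp_rot: [3.141, -0.001, 0.0]
contact_force: [-0.5, -0.9, 0.2]
grip_width: 73.4
```

Call:
arm_command([
  {"x": 0, "y": 0, "z": 0, "roll": 0},
  {"x": 0, "y": 0, "z": 0, "roll": 0},
  {"x": 0, "y": 0, "z": 0, "roll": 0},
  {"x": 0, "y": 0, "z": 0, "roll": 0},
  {"x": 0, "y": 0, "z": 0, "roll": 0},
  {"x": 0, "y": 0, "z": 0, "roll": 0},
  {"x": 0, "y": 0, "z": 0, "roll": 0},
  {"x": 0, "y": 0, "z": 0, "roll": 0},
], fingers=0)

```text
time: 19.15
tool_pos: [428.6, -213.5, 16.0]
tcp_rot: [3.141, -0.001, -0.0]
contact_force: [-0.9, -1.1, 4.5]
grip_width: 43.3
```

Call:
arm_command([
  {"x": 0, "y": 0, "z": 1, "roll": 0},
  {"x": 0, "y": 0, "z": 3, "roll": 0},
  {"x": 0, "y": 0, "z": 5.5, "roll": 0},
  {"x": 0.5, "y": 0.5, "z": 8, "roll": 0},
  {"x": 3, "y": 3, "z": 8, "roll": 0},
  {"x": 5.5, "y": 6, "z": 8, "roll": 0},
  {"x": 8, "y": 9, "z": 8, "roll": 0},
  {"x": 10.5, "y": 12, "z": 8, "roll": 0},
])

```text
time: 19.82
tool_pos: [533.9, -91.7, 96.3]
tcp_rot: [-3.141, 0.0, -0.001]
contact_force: [0.7, -1.3, -1.0]
grip_width: 43.5
```

Call:
arm_command([
  {"x": 2.2, "y": 3, "z": 0, "roll": 0},
  {"x": 4.5, "y": 6, "z": 0, "roll": 0},
  {"x": 7, "y": 9, "z": 0, "roll": 0},
  {"x": 9.5, "y": 12, "z": 0, "roll": 0},
  {"x": 12, "y": 15.5, "z": 0, "roll": 0},
  {"x": 13.6, "y": 18.5, "z": 0, "roll": 0},
  {"x": 14.5, "y": 19.8, "z": 0, "roll": 0},
  {"x": 14.5, "y": 19.8, "z": 0, "roll": 0},
])

```text
time: 20.48
tool_pos: [679.0, 109.0, 95.2]
tcp_rot: [-3.14, 0.0, 0.004]
contact_force: [-1.1, 0.0, -2.3]
grip_width: 43.0
```

Call:
arm_command([
  {"x": 0, "y": 0, "z": -1.5, "roll": 0},
  {"x": 0, "y": 0, "z": -3, "roll": 0},
  {"x": 0, "y": 0, "z": -4, "roll": 0},
  {"x": 0, "y": 0, "z": -4, "roll": 0},
  {"x": 0, "y": 0, "z": -4, "roll": 0},
])

```text
time: 20.9
tool_pos: [677.8, 104.2, 55.3]
tcp_rot: [3.141, 0.002, -0.001]
contact_force: [0.1, -0.2, -0.9]
grip_width: 42.8
```

```bash
python3 - <<'E'
from plant import bot
from h import *
o=bot.get_obs();print(o["tool_pos"],o["tcp_rot"],o["grip_width"])
c=bot.capture("side");im=c["img"];cv2.imwrite("pics/s11.png",cv2.resize(im[150:400,200:460],None,fx=3,fy=2.4,interpolation=cv2.INTER_CUBIC))
c=bot.capture("wrist");cv2.imwrite("pics/w11.png",c["img"])
E
```

```text
[677.75589813 104.20044926  55.34171504] [ 3.14135792e+00  1.91024898e-03 -7.97151229e-04] 42.81901250247254
```

View pics/s11.png

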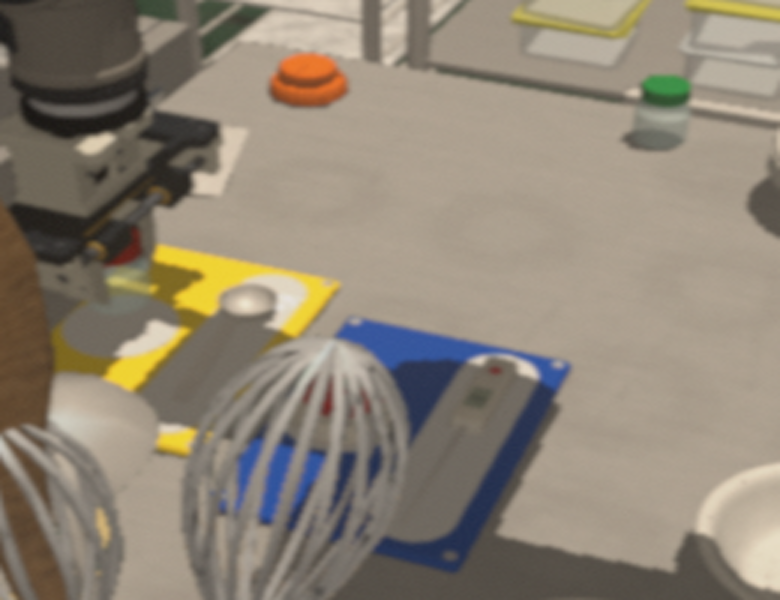

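View pics/w11.png

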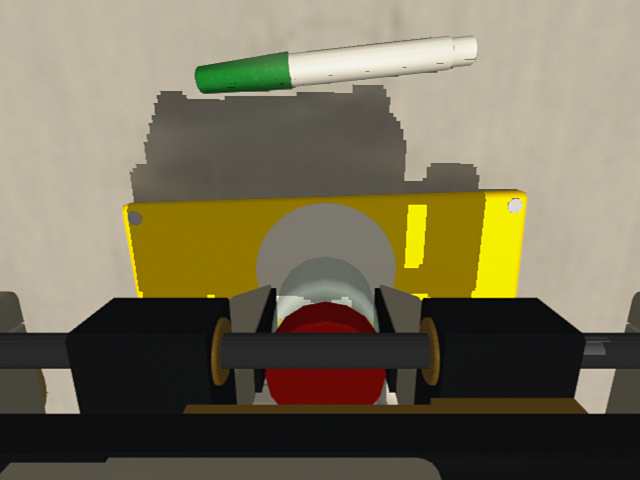

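The jar is upright and over the spot (both at about column 326). I'll lower and release.

Call:
arm_command([
  {"x": 0, "y": 0, "z": -1, "roll": 0},
  {"x": 0, "y": 0, "z": -1.8, "roll": 0},
  {"x": 0, "y": 0, "z": -2.4, "roll": 0},
  {"x": 0, "y": 0, "z": -2.7, "roll": 0},
  {"x": 0, "y": 0, "z": -2.8, "roll": 0},
  {"x": 0, "y": 0, "z": -2.9, "roll": 0},
  {"x": 0, "y": 0, "z": -2.9, "roll": 0},
  {"x": 0, "y": 0, "z": -2.9, "roll": 0},
])

```text
time: 21.67
tool_pos: [678.6, 104.8, 27.0]
tcp_rot: [3.141, -0.001, -0.0]
contact_force: [-0.2, 1.0, -1.9]
grip_width: 43.4
```

Call:
arm_command([
  {"x": 0, "y": 0, "z": 0, "roll": 0},
  {"x": 0, "y": 0, "z": 0, "roll": 0},
  {"x": 0, "y": 0, "z": 0, "roll": 0},
  {"x": 0, "y": 0, "z": 0, "roll": 0},
], fingers=0.8)

```text
time: 22.0
tool_pos: [678.7, 104.8, 27.2]
tcp_rot: [3.142, -0.001, -0.0]
contact_force: [0.1, 0.1, -0.1]
grip_width: 64.9
```

Call:
arm_command([
  {"x": 0, "y": 0, "z": 1, "roll": 0},
  {"x": 0, "y": 0, "z": 3, "roll": 0},
  {"x": 0, "y": 0, "z": 6, "roll": 0},
  {"x": 0, "y": 0, "z": 9, "roll": 0},
  {"x": 0, "y": 0, "z": 12, "roll": 0},
  {"x": -1, "y": -3, "z": 13, "roll": 0},
  {"x": -3, "y": -6.5, "z": 13, "roll": 0},
  {"x": -5, "y": -10, "z": 13, "roll": 0},
])

```text
time: 22.67
tool_pos: [628.6, 4.4, 158.9]
tcp_rot: [3.141, -0.004, 0.002]
contact_force: [0.6, -1.1, 0.5]
grip_width: 73.8
```

Call:
arm_command([
  {"x": -2, "y": -3.5, "z": 0, "roll": 0},
  {"x": -4, "y": -7, "z": 0, "roll": 0},
  {"x": -6, "y": -10.5, "z": 0, "roll": 0},
  {"x": -8, "y": -14, "z": 0, "roll": 0},
  {"x": -10, "y": -17, "z": 0, "roll": 0},
  {"x": -11, "y": -18, "z": 0, "roll": 0},
  {"x": -11, "y": -18, "z": 0, "roll": 0},
  {"x": -11, "y": -18, "z": 0, "roll": 0},
])

```text
time: 23.33
tool_pos: [518.6, -175.3, 157.6]
tcp_rot: [3.142, -0.001, -0.002]
contact_force: [0.4, 0.8, -1.1]
grip_width: 73.5
```

```bash
python3 - <<'E'
from plant import bot
from h import *
o=bot.get_obs();print(o["time"],o["tool_pos"])
c=bot.capture("top");im=c["img"];cv2.imwrite("pics/t12.png",cv2.resize(im[170:345,130:390],None,fx=3,fy=3,interpolation=cv2.INTER_CUBIC))
hsv=cv2.cvtColor(im,cv2.COLOR_BGR2HSV);H,S,V=[hsv[...,i].astype(int) for i in range(3)]
red=((H<8)|(H>172))&(S>130)
for n,m,roi,z in (("timerdial",red,(230,255,285,310),45),("redjar",red,(245,170,305,225),75),("tape",(S>60)&(H>12)&(H<30)&(V>130),(140,205,200,265),25)):
    k=big(m,roi)[0];Q=ray(c,k[:,0],z)[:,:2].astype(np.float32);print(n,cv2.minAreaRect(Q))
c=bot.capture("side");im=c["img"];cv2.imwrite("pics/s12.png",cv2.resize(im[150:400,200:460],None,fx=3,fy=2.4,interpolation=cv2.INTER_CUBIC))
E
```

```text
23.3333 [ 518.59426088 -175.34835321  157.56115439]
timerdial ((499.6367492675781, 137.26612854003906), (44.1882438659668, 44.90700912475586), 45.57209396362305)
redjar ((675.3401489257812, 104.801025390625), (37.86362075805664, 35.13188552856445), 26.975751876831055)
tape ((600.2190551757812, 333.26629638671875), (98.91885375976562, 99.67963409423828), 46.521507263183594)
```

View pics/t12.png

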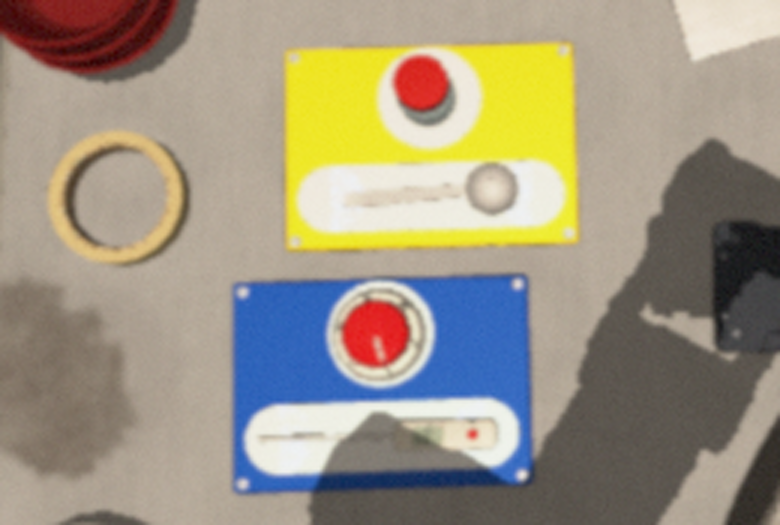

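View pics/s12.png

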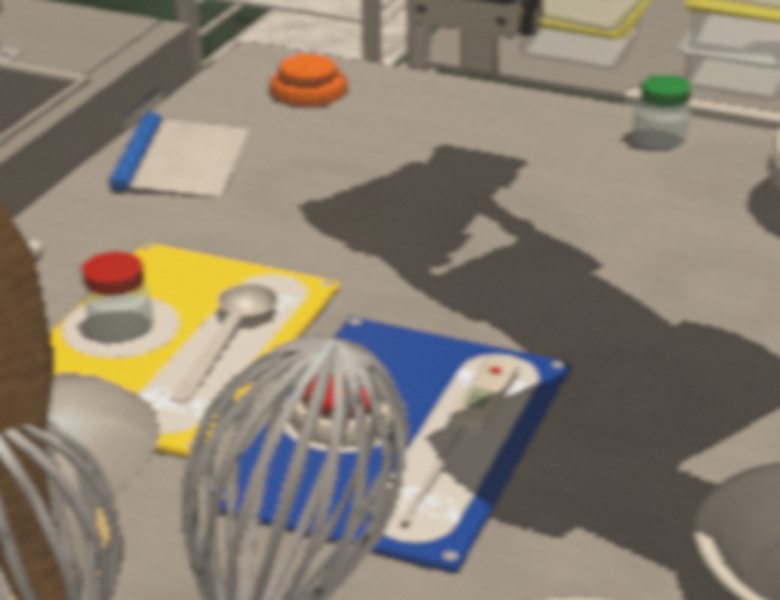

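All four things are in place. Probe mid-length is about 3 mm from the strip's middle, spoon about 1 mm, and timer and jar within about 4 mm. The tape and green jar haven't moved, and the arm is clear, so I'm handing in.

```bash
python3 - <<'E'
from plant import bot
print(bot.close_job())
E
```

```text
the job is handed in; nothing more can be done
None
```

I placed the spoon, probe thermometer, timer and red-lidded jar on their marks, each in one grasp, and handed the job in at about 23 s. The hand-in gives no verdict, so the figures below are my own last checks.

| Thing | Distance from its mark's centre | Notes |
|---|---|---|
| Spoon | about 1 mm along the strip | by eye in the picture; about 0.05 rad off parallel |
| Probe | about 3 mm along the strip | by eye in the picture; straight along the strip |
| Timer | about 2 mm | top camera; dial up |
| Red-lidded jar | about 4 mm by the top camera | upright; arm reading at release within 1 mm |

- **Disagreement:** the arm reading and the top camera differ by about 3 mm for the jar. Camera calibration and my estimate of the lid height could account for it, and either figure is inside the 15 mm limit.
- **Left alone:** the tape measured within 0.4 mm of its start. I checked the green-lidded jar only by eye, and it stands in the same place in the side view.
- **Forces and contact:** wrist force readings stayed under 5 N, and at hand-in the arm was clear of everything.
- **Refused moves:** the first two move calls were rejected for leaving out row values, and nothing moved.

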